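# Stack two shaft kits in fitting order

### The arm

A 6-joint arm with a two-finger parallel gripper is mounted at the origin on a cart in front of the work surface, level with it; the furniture and walls round the work are solid. World frame = base frame: x ahead of the robot, y to its left, z up, the work surface at z = 0. Lengths are in m, angles in degrees, forces in N, time in s.
With the tool pointing down it reaches from about 0.275 to 0.825 m from the base axis. Payload 4.9 kg.
Tool frame: the origin (TCP) lies midway between the tips of the shut fingers; the grasp point (between the pads) lies 19 mm behind it; z points along the fingers, y is the direction in which the jaws open and shut (so a half turn about z gives the same grasp; the last joint's range is limited). The gripper opens to 85 mm and grips with 20 to 120 N. Pads are 22 mm wide; open, the fingers measure 114 mm over their backs; the gripper's body (76 mm by 85 mm) begins 54 mm behind the grasp point. The pads swing forward as they close: fully open they stand 13 mm farther back than shut.
Start: joints at [-77.303, 18.69, -11.035, 60.275, 0, 82.311], TCP at [0.192, -0.516, 0.231] pointing down, gripper open.
Joint ranges: [-152.03, 152.03], [-55.5, 102.48], [-74.3, 77.21], [-110.64, 120.58], [-84.22, 78.4], [-180, 180]. Speed limits (degrees/s): [147.25, 147.25, 180, 180, 180, 180].

### API

Orientations are given as [roll, pitch, yaw] about the fixed x, y, z axes, in that order (R = Rz(yaw) Ry(pitch) Rx(roll)).
In Python, from plant import env gives the robot as it stands.
- The arm moves only by the tool servo_tool, never from a script. Its argument "rows" is a list of rows, each an object with "xyz": the shift along the tool's x, y, z in m, a list of three; "rotation": the turn, a rotation vector about the tool's x, y, z in rad, a list of three. A call has 1 to 8 rows; each row shifts and turns the commanded pose from where the row before left it, along the tool's axes as they then stand; what a row does not reach is not made up. A row lasts 1/8 s, in which the tool goes at most 62.5 mm and 10.7 degrees, less where a joint would pass 70% of its speed; a pose out of reach is approached as far as the arm can. A call with a gripper value outside its range is refused whole. "claw" is the closure in counts, from 0 (fully open) to 255 (shut), set as the call begins (left out, the last holds). The fingers move at their own pace and stop on an object; "force" is the grip in N (left out, the last holds). Time passes only in rows, so rows that do not move let the fingers close. It gives the time, the measured TCP pose, the force and the opening at its end, in the units of the state.
- env.read_state(): the state, without advancing time (a new reading comes with each control period).
- env.capture(name): name is "side" or "top"; returns the picture (480x640x3 uint8, red, green, blue); there is no depth.
- env.calibration(name): a dict with "intrinsics" (3x3 intrinsics, pixels), "k1" (the pictures are not rectified: a ray, as slopes to the right and down, at radius r is drawn at 1 + k1 r^2 times it, then the intrinsics apply), "R" (3x3) and "t" (3): a world point X has camera coordinates R X + t. Camera axes: x right, y down, z forward; pixel columns grow to the right and rows downward; lengths in m; the calibration is good to about 2 mm. A picture is of the moment at which its call begins. calibration takes no time and is no camera call.
- env.job_done(): hands the job in, once; it reports no verdict.
The state is a dict: "time": time; "joint_positions": joint angles; "joint_vel": joint speeds; "joint_efforts": joint torques, N m; "tool_pos": TCP position; "tcp_rot": TCP orientation; "ft_force": force on the tool from outside, world axes, zero at the start; "ft_torque": the same for the moment, N m; "grip_width": finger opening in m.
Only numpy, scipy, OpenCV 4.12 (cv2) and the standard library are available. Lean on these libraries where they do the work, as an engineer would, in place of code of your own. Each camera call takes 0.05 s, during which the arm holds its last target. There are 200 camera calls.

### The job

Make up the two shaft kits on their stands, every part threaded over the post and lying flat on what is under it. On the blue stand put the dark toothed gear at the bottom, then the ball bearing, then the brass collar on top; on the yellow stand put the black rubber ring first and the red roller on top of it. Lower the parts down rather than letting them drop, and leave the green pliers, the red screwdriver and the caliper where they lie.

Things in the scene. Friction and masses are not known exactly. Their poses are not given: they have to be found in the camera images.
- gear_centre (a point): Dark steel spur gear with 20 square teeth, 60 mm in diameter over the teeth, 14 mm thick. Loose, lies flat; the 28 mm bore goes right through, along its z axis (up). The point is its centre, half-way up, 7 mm above its underside. Either face may be down.
- ball_bearing_centre (a point): Bright steel ball bearing (two bright rings with a dark cage and balls between), 52 mm in diameter, 14 mm thick. Loose, lies flat; the 28 mm bore goes right through, along its z axis (up). The point is its centre, half-way up, 7 mm above its underside. Either face may be down.
- brass_collar_centre (a point): Plain yellow brass collar, 40 mm in diameter, 12 mm thick. Loose, lies flat; the 28 mm bore goes right through, along its z axis (up). The point is its centre, half-way up, 6 mm above its underside. Either face may be down.
- rubber_ring_centre (a point): Matt black hard-rubber ring, rounded edges, treat as rigid, 44 mm in diameter, 12 mm thick. Loose, lies flat; the 28 mm bore goes right through, along its z axis (up). The point is its centre, half-way up, 6 mm above its underside. Either face may be down.
- red_roller_centre (a point): Red plastic roller, a plain thick ring 56 mm in diameter, 18 mm thick. Loose, lies flat; the 28 mm bore goes right through, along its z axis (up). The point is its centre, half-way up, 9 mm above its underside. Either face may be down.
- blue_stand: Blue stand: a round foot painted blue, 100 mm in diameter and 12 mm thick, with an upright plain steel post of 20 mm diameter in its middle; the post is straight up to 50 mm and tapers to a blunt 8 mm nose at 62 mm above the bench. Fixed to the bench. Origin: centre of the underside of the foot, at bench height; z up along the post.
- yellow_stand: Yellow stand, otherwise the same as the blue one, origin too. One stand is on the left of the bench, one on the right. Between them a fixed heap of black bolts 0.1 m high (about x 0.47 to 0.58, y -0.06 to -0.15 m) is in the way, and behind it a steel bar leans up to the nose of the vise, 0.2 m high: pass from side to side nearer the robot (x about 0.42 m) and 0.2 m up.
- pliers_green_centre (a point): Pliers with green and yellow handles, 64 x 186 mm, 14 mm high. Not part of the job: it stays where it lies. The point is at the middle of its length and width, 7 mm above the bench; its own y axis runs along its length.
- screwdriver_centre (a point): Screwdriver with a red handle, 27 x 224 mm, 25 mm high. Not part of the job: it stays where it lies. The point is at the middle of its length and width, 12 mm above the bench; its own y axis runs along its length.
- caliper_centre (a point): Grey steel caliper, 63 x 232 mm, 13 mm high. Not part of the job: it stays where it lies. The point is at the middle of its length and width, 6 mm above the bench; its own y axis runs along its length.
Not all that is in view belongs to the job. Leave any brown or purple look-alike of the part that bears gear_centre alone.

How it is judged (in metres and radians):
At the end, for the whole second after the job is handed in: On the blue stand from the foot up: gear, ball bearing, brass collar; on the yellow stand: rubber ring, red roller. Each is on the post (centre within 7 mm of the post's axis), within 4 mm of its proper height in the stack, within 0.12 rad of level, released and at rest (horizontal distance between each of gear_centre, ball_bearing_centre, brass_collar_centre and blue_stand below 0.007 m and z of gear_centre in the frame of blue_stand between 0.015 and 0.023 m and angle between each of gear_centre, ball_bearing_centre, brass_collar_centre, rubber_ring_centre, red_roller_centre's own z axis and vertical below 0.12 rad and linear speed of each of gear, ball_bearing, brass_collar, rubber_ring, red_roller below 0.02 m/s and z of ball_bearing_centre in the frame of blue_stand between 0.029 and 0.037 m and z of brass_collar_centre in the frame of blue_stand between 0.042 and 0.05 m and horizontal distance between each of rubber_ring_centre, red_roller_centre and yellow_stand below 0.007 m and z of rubber_ring_centre in the frame of yellow_stand between 0.014 and 0.022 m and z of red_roller_centre in the frame of yellow_stand between 0.029 and 0.037 m); the robot touches nothing.
It fails at once if the green pliers, the red screwdriver or the caliper is pushed more than 30 mm from where it lay (distance of any of pliers_green_centre, screwdriver_centre, caliper_centre from where it was at the start of the episode above 0.03 m).
It fails at once if a part is let fall (moves freely, out of the fingers, faster than 0.5 m/s: a drop of over 12 mm) ((linear speed of gear above 0.5 m/s and contact force between gear and the fingers below 0.05 N) or (linear speed of ball_bearing above 0.5 m/s and contact force between ball_bearing and the fingers below 0.05 N) or (linear speed of brass_collar above 0.5 m/s and contact force between brass_collar and the fingers below 0.05 N) or (linear speed of rubber_ring above 0.5 m/s and contact force between rubber_ring and the fingers below 0.05 N) or (linear speed of red_roller above 0.5 m/s and contact force between red_roller and the fingers below 0.05 N)).
It also fails if it takes over 152 s, if anything falls off the work surface, if the arm or the gripper's body presses on something with over 40 N, if the wrist force passes 120 N, or if a joint passes its speed limit or range.

## Working session

There is one attempt and no reset: what is moved stays moved. The work goes in short steps, Python scripts to look and compute and a tool call to move; the robot and the scene stay as the last step left them, time stands still between calls to the robot, and variables do not carry over. Pictures are saved under pics/ and viewed, about 12 in all and at most 16, crops included, and the job is handed in when it is done.

Besides the shell and the picture viewer there is one more tool, called after "Call:" as name([rows], argument=value, ...), one row to a line, values as JSON. servo_tool: Moves the arm, as the interface text tells. Its arguments: {"type":"object","properties":{"rows":{"type":"array","items":{"type":"object","properties":{"xyz":{"type":"array","items":{"type":"number"}},"rotation":{"type":"array","items":{"type":"number"}}}}},"claw":{"type":"number"},"force":{"type":"number"}},"required":["rows"]}

```bash
mkdir -p pics
cat > h.py <<'E'
import numpy as np, cv2
from plant import env
def snap(cam,name,crop=None,scale=1):
    im=np.ascontiguousarray(env.capture(cam)[:,:,::-1])
    if crop: x0,y0,x1,y1=crop; im=im[y0:y1,x0:x1]
    if scale!=1: im=cv2.resize(im,None,fx=scale,fy=scale,interpolation=cv2.INTER_CUBIC)
    cv2.imwrite(f'pics/{name}.png',im)
def dist(c):
    return np.array([c['k1'],0,0,0,0],float)
def px2w(cam,uv,z):
    c=env.calibration(cam);K=np.array(c['intrinsics'],float);R=np.array(c['R']);t=np.array(c['t'])
    p=cv2.undistortPoints(np.array(uv,float).reshape(-1,1,2),K,dist(c)).reshape(-1,2)
    d=np.c_[p,np.ones(len(p))]@R; o=-R.T@t
    return o+d*((z-o[2])/d[:,2])[:,None]
def w2px(cam,X):
    c=env.calibration(cam);K=np.array(c['intrinsics'],float);R=np.array(c['R'],float)
    return cv2.projectPoints(np.array(X,float).reshape(-1,1,3),cv2.Rodrigues(R)[0],np.array(c['t'],float),K,dist(c))[0].reshape(-1,2)
E
python3 - <<'E'
from h import *
snap('top','t0');snap('side','s0')
for n in('top','side'):
    c=env.calibration(n);print(n,c['k1'],-np.array(c['R']).T@np.array(c['t']))
print(np.round(np.array(env.calibration('top')['R']),3))
print(env.read_state())
E
```

```text
top -0.000971671748332099 [0.30831847 0.00969329 1.26982306]
side -0.02172668601859648 [0.3034542  0.93726709 0.81483121]
[[-0.012 -1.    -0.015]
 [-0.986  0.014 -0.169]
 [ 0.169  0.012 -0.986]]
{'time': 0.1, 'joint_positions': array([-7.73040210e+01,  1.87286358e+01, -1.10840913e+01,  6.02755382e+01,
       -1.94067908e-04,  8.23106490e+01]), 'joint_vel': array([ 0.05365617, -0.04001567,  0.05581452,  0.11374514, -0.07031782,
       -0.08224094]), 'joint_efforts': array([ 6.20055434e-04, -4.44239080e+01,  2.63037014e+01,  7.89532060e-03,
       -1.03176371e-04,  1.24494557e-05]), 'tool_pos': array([ 0.19147751, -0.51505173,  0.23058793]), 'tcp_rot': array([-1.79912502e+02, -1.16177548e-02,  2.03853213e+01]), 'ft_force': array([-0.35434345, -0.12555021,  0.99989031]), 'ft_torque': array([-0.00699786,  0.0156406 , -0.00704057]), 'grip_width': 0.08548101737218233}
```

View pics/t0.png

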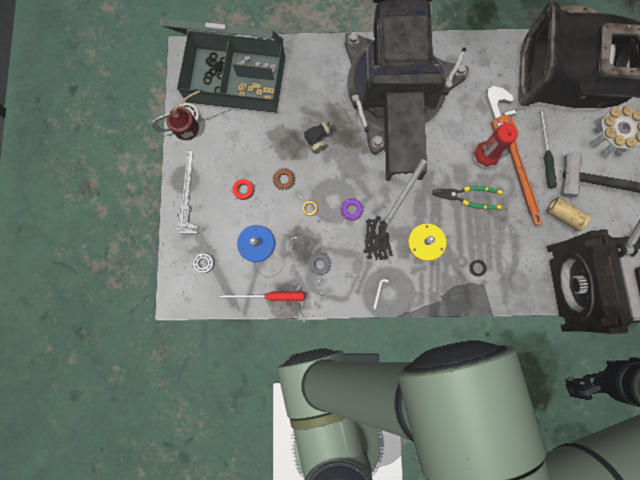

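View pics/s0.png

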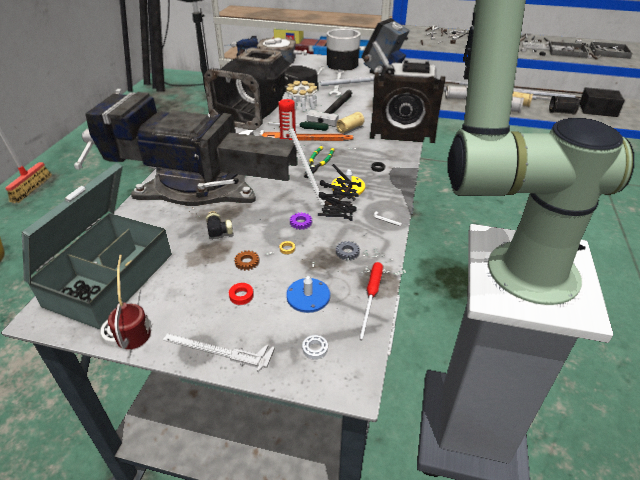

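The top picture shows these parts:
- dark gear (320,264); look-alikes are the brown gear (284,179) and the purple gear (352,209)
- bearing (202,263); look-alike is the pale ring by the red jar (~190,115)
- collar (310,208); look-alikes are the brass bits in the box
- rubber ring (478,268); look-alikes are the o-rings in the box
- roller (243,188)
- blue stand (256,243) and yellow stand (428,242)

By the description I choose the dark grey gear at (320,264).

Run:
```python
from h import *
im=np.ascontiguousarray(env.capture('top')[:,:,::-1])
def crop(cu,cv_,r=25): 
    return cv2.resize(im[cv_-r:cv_+r,cu-r:cu+r],(260,260),interpolation=cv2.INTER_CUBIC)
L=[(320,264),(202,263),(310,208),(478,268),(243,188),(256,243)]
cs=[crop(*l) for l in L]
cv2.imwrite('pics/c1.png',np.vstack([np.hstack(cs[:3]),np.hstack(cs[3:])]))
for n,l,z in zip(['gear','bear','coll','ring','roll','blue','yell'],L+[(428,242)],[.014,.014,.012,.012,.018,.012,.012]): print(n,px2w('top',[l],z).round(4))
# scale
print(w2px('top',[[.5,.1,0],[.6,.1,0],[.5,0,0]]))
```

```text
gear [[0.4484 0.0366 0.014 ]]
bear [[0.4553 0.347  0.014 ]]
coll [[0.5996 0.0618 0.012 ]]
ring [[ 0.4326 -0.3754  0.012 ]]
roll [[0.6561 0.2415 0.018 ]]
blue [[0.5068 0.2056 0.012 ]]
yell [[ 0.503  -0.2487  0.012 ]]
[[296.14479554 245.65903225]
 [296.06471114 209.07085022]
 [333.62653795 245.13664581]]
```

View pics/c1.png

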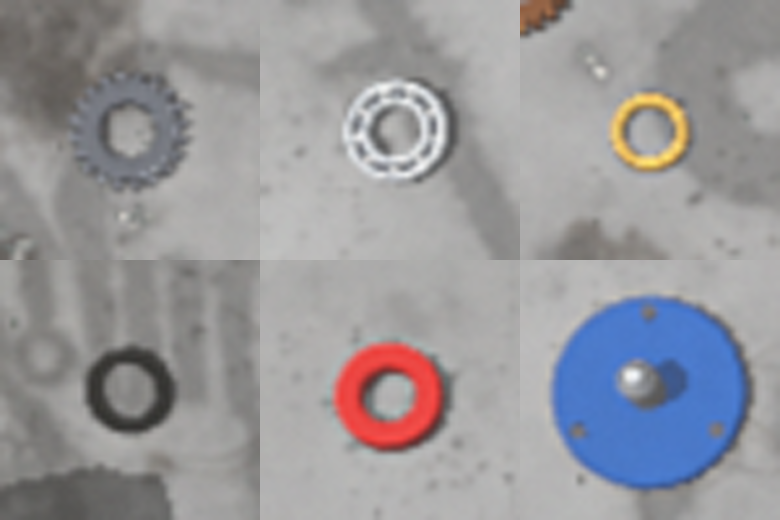

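The crop confirms the choice: dark grey gear, bearing, brass collar, black ring, red roller and blue stand each match their description. Next I refine the centres by segmentation in both views.

```bash
cat > seg.py <<'E'
from h import *
def centre(cam,im,xyz,rad,kind,win=1.5):
    """top-face outline -> centre; mask fitted by min-area/convex hull, projected to plane z"""
    th=np.linspace(0,2*np.pi,40); P=np.c_[xyz[0]+win*rad*np.cos(th),xyz[1]+win*rad*np.sin(th),0*th+xyz[2]]
    m=np.zeros(im.shape[:2],np.uint8); cv2.fillConvexPoly(m,cv2.convexHull(w2px(cam,P).round().astype(int)),255)
    hsv=cv2.cvtColor(im,cv2.COLOR_BGR2HSV);h,s,v=[hsv[...,i].astype(int) for i in range(3)]
    k={'red':((h<10)|(h>170))&(s>120),'brass':(h>12)&(h<35)&(s>90),'yellow':(h>20)&(h<35)&(s>140),'blue':(h>95)&(h<125)&(s>110),
       'black':(v<75),'dark':(v<135),'bright':(v>205)}[kind]
    mm=(k&(m>0)).astype(np.uint8)
    n,l,st,_=cv2.connectedComponentsWithStats(mm,connectivity=8)
    i=1+np.argmax(st[1:,4]); ys,xs=np.nonzero(l==i if kind!='bright' else mm)
    hull=cv2.convexHull(np.c_[xs,ys].astype(np.float32))
    W=px2w(cam,hull.reshape(-1,2),xyz[2])[:,:2].astype(np.float32)
    (cx,cy),r=cv2.minEnclosingCircle(W)
    M=cv2.moments(W.reshape(-1,1,2)*1000); return np.array([M['m10']/M['m00'],M['m01']/M['m00']])/1000,r
OBJ={'gear':((.4484,.0366,.014),.030,'dark'),'bear':((.4553,.347,.014),.026,'bright'),'coll':((.5996,.0618,.012),.020,'brass'),
'ring':((.4326,-.3754,.012),.022,'black'),'roll':((.6561,.2415,.018),.028,'red'),'blue':((.5068,.2056,.012),.05,'blue'),'yell':((.503,-.2487,.012),.05,'yellow')}
E
python3 - <<'E'
from seg import *
for cam in('top','side'):
    im=np.ascontiguousarray(env.capture(cam)[:,:,::-1])
    for n,(p,r,k) in OBJ.items():
        try:c,rr=centre(cam,im,p,r,k,1.25 if n in('blue','yell') else 1.5);print(cam,n,c.round(4),round(rr,4),r)
        except Exception as e:print(cam,n,'err',e)
E
```

```text
top gear [0.4559 0.0431] 0.0395 0.03
top bear [0.4567 0.3463] 0.0252 0.026
top coll [0.6001 0.0626] 0.0204 0.02
top ring [ 0.4337 -0.3741] 0.0213 0.022
top roll [0.6545 0.2432] 0.028 0.028
top blue [0.5068 0.2066] 0.0492 0.05
top yell [ 0.504  -0.2456] 0.0502 0.05
side gear [0.4529 0.0554] 0.0356 0.03
side bear [0.4538 0.3501] 0.0404 0.026
side coll [0.6012 0.0676] 0.0247 0.02
side ring [ 0.435  -0.3674] 0.0277 0.022
side roll [0.6546 0.25  ] 0.0341 0.028
side blue [0.5082 0.2112] 0.0527 0.05
side yell [ 0.4792 -0.2522] 0.0485 0.05
```

Call:
servo_tool([
  {"xyz":[0.046,-0.008,0]},
  {"xyz":[0.046,-0.008,0]},
  {"xyz":[0.046,-0.008,0]},
  {"xyz":[0.046,-0.008,0]},
  {"xyz":[0.046,-0.008,0.03]},
  {"xyz":[0.046,-0.008,0.04]},
  {"xyz":[0,0,0.05]},
  {"xyz":[0,0,0]},
], claw=60, force=50)

```text
invalid input
```

```bash
cat > d.py <<'E'
import sys
from h import *
from scipy.spatial.transform import Rotation as Ro
def go(x,y,z,yaw=None):
    s=env.read_state(); R=Ro.from_euler('xyz',s['tcp_rot'],degrees=True)
    d=R.inv().apply(np.array([x,y,z])-s['tool_pos'])
    print('pos',s['tool_pos'].round(4),'rot',s['tcp_rot'].round(2),'j',s['joint_positions'].round(0),'w',round(s['grip_width'],4),'F',s['ft_force'].round(1),'t',s['time'])
    print('tool delta',d.round(4))
    yw=s['tcp_rot'][2] if yaw is None else yaw
    T=Ro.from_euler('xyz',[180,0,yw],degrees=True); print('rotvec',(R.inv()*T).as_rotvec().round(4))
if __name__=='__main__': go(*map(float,sys.argv[1:]))
E
python3 d.py .434 -.374 .03
python3 -c "
from h import *
snap('top','t1',(410,180,540,320),4)"
```

```text
pos [ 0.1916 -0.5153  0.2309] rot [-1.7995e+02 -1.0000e-02  2.0390e+01] j [-77.  19. -11.  60.  -0.  82.] w 0.0851 F [-0.3  0.4  0.2] t 0.25
tool delta [ 0.2765 -0.0478  0.201 ]
rotvec [-0.0008 -0.0001  0.    ]
```

View pics/t1.png

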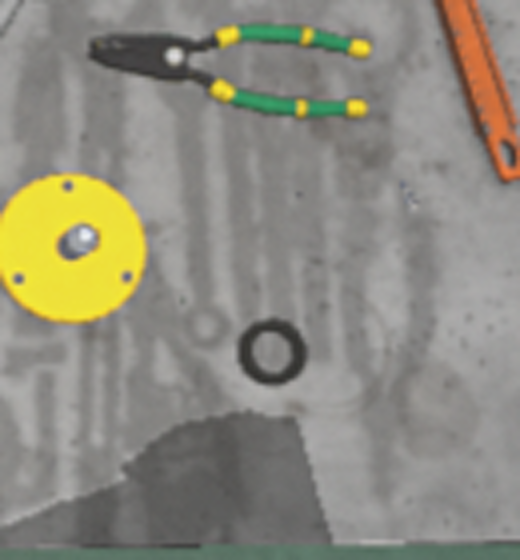

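The picture shows the ring at about (478,268), and the arm did not move because the call was refused. I'll retry with a rotation in every row.

Call:
servo_tool([
  {"xyz":[0.046,-0.008,0],"rotation":[0,0,0]},
  {"xyz":[0.046,-0.008,0],"rotation":[0,0,0]},
  {"xyz":[0.046,-0.008,0],"rotation":[0,0,0]},
  {"xyz":[0.046,-0.008,0],"rotation":[0,0,0]},
  {"xyz":[0.046,-0.008,0.03],"rotation":[0,0,0]},
  {"xyz":[0.046,-0.008,0.04],"rotation":[0,0,0]},
  {"xyz":[0,0,0.05],"rotation":[0,0,0]},
  {"xyz":[0,0,0],"rotation":[0,0,0]},
], claw=60, force=50)

```text
time: 1.3
tool_pos: [0.4316, -0.3713, 0.1078]
tcp_rot: [-179.5, 0.2, 20.5]
ft_force: [0.2, 0.0, -0.0]
grip_width: 0.0653
```

```bash
python3 d.py .434 -.374 .03
python3 -c "
from h import *
snap('side','s1',(300,90,460,210),4)"
```

```text
pos [ 0.4316 -0.3713  0.1078] rot [-179.55    0.18   20.45] j [-48.  27. -17.  46.  -0. 111.] w 0.0653 F [ 0.2  0.  -0. ] t 1.3
tool delta [0.0016 0.004  0.0777]
rotvec [-0.0079  0.0032 -0.    ]
```

View pics/s1.png

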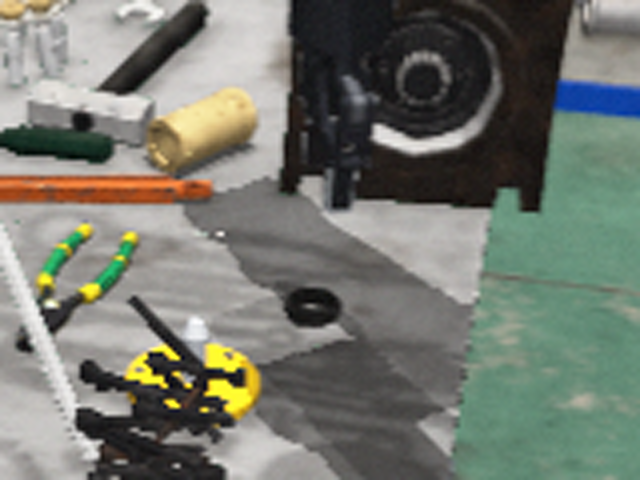

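The side view shows the gripper tips at crop (340,190), hovering clear above the ring at crop (313,307). I descend now.

Call:
servo_tool([
  {"xyz":[0.001,0.002,0.035],"rotation":[-0.004,0.002,0]},
  {"xyz":[0.001,0.002,0.035],"rotation":[-0.004,0.001,0]},
  {"xyz":[0,0,0.02],"rotation":[0,0,0]},
  {"xyz":[0,0,0.008],"rotation":[0,0,0]},
  {"xyz":[0,0,0.006],"rotation":[0,0,0]},
  {"xyz":[0,0,0],"rotation":[0,0,0]},
  {"xyz":[0,0,0],"rotation":[0,0,0]},
])

```text
time: 2.22
tool_pos: [0.4376, -0.3784, 0.0082]
tcp_rot: [179.5, -0.2, 20.4]
ft_force: [-0.5, -0.6, -0.5]
grip_width: 0.0652
```

Call:
servo_tool([
  {"xyz":[0,0,0],"rotation":[0,0,0]},
  {"xyz":[0,0,0],"rotation":[0,0,0]},
  {"xyz":[0,0,0],"rotation":[0,0,0]},
  {"xyz":[0,0,0],"rotation":[0,0,0]},
], claw=255)

```text
time: 2.72
tool_pos: [0.4374, -0.378, 0.0082]
tcp_rot: [179.5, -0.2, 20.4]
ft_force: [-0.4, 1.3, 6.1]
grip_width: 0.0359
```

```bash
python3 d.py .434 -.374 .1
```

```text
pos [ 0.4374 -0.378   0.0082] rot [179.5   -0.18  20.4 ] j [-48.  35. -22.  33.  -0. 111.] w 0.0359 F [-0.4  1.3  6.1] t 2.725
tool delta [-0.0015 -0.0041 -0.0918]
rotvec [ 0.0087 -0.0032 -0.    ]
```

Call:
servo_tool([
  {"xyz":[0,0,-0.005],"rotation":[0.004,-0.001,0]},
  {"xyz":[0,0,0],"rotation":[0.004,-0.001,0]},
  {"xyz":[-0.001,-0.002,0],"rotation":[0,0,0]},
  {"xyz":[-0.0005,-0.002,0],"rotation":[0,0,0]},
  {"xyz":[0,0,0.005],"rotation":[0,0,0]},
  {"xyz":[0,0,0],"rotation":[0,0,0]},
], claw=60)

```text
time: 3.48
tool_pos: [0.434, -0.3741, 0.0067]
tcp_rot: [-179.9, -0.0, 20.4]
ft_force: [0.4, -0.3, 0.2]
grip_width: 0.0654
```

```bash
python3 d.py .434 -.374 .0
python3 -c "
from seg import *
im=np.ascontiguousarray(env.capture('top')[:,:,::-1]);cv2.imwrite('pics/t2.png',cv2.resize(im[220:320,430:530],None,fx=5,fy=5,interpolation=2))
"
```

```text
pos [ 0.434  -0.3741  0.0067] rot [-1.7994e+02 -4.0000e-02  2.0390e+01] j [-48.  35. -22.  33.   0. 111.] w 0.0654 F [ 0.4 -0.3  0.2] t 3.475
tool delta [ 0.     -0.0001  0.0067]
rotvec [-0.001  -0.0006  0.    ]
```

View pics/t2.png

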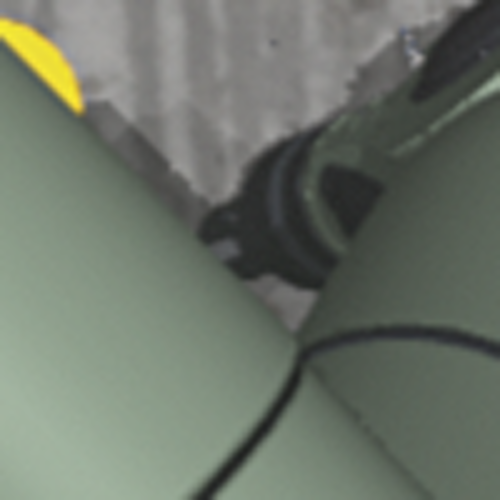

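The arm hides the ring in the top view. I lower to TCP z ≈ 0 and close there.

Call:
servo_tool([
  {"xyz":[0,0,0.004],"rotation":[0,0,0]},
  {"xyz":[0,0,0.0035],"rotation":[0,0,0]},
  {"xyz":[0,0,0],"rotation":[0,0,0]},
])

```text
time: 3.9
tool_pos: [0.4341, -0.3743, -0.0007]
tcp_rot: [-180.0, -0.0, 20.4]
ft_force: [1.3, -0.7, 0.2]
grip_width: 0.0651
```

Call:
servo_tool([
  {"xyz":[0,0,0],"rotation":[0,0,0]},
  {"xyz":[0,0,0],"rotation":[0,0,0]},
  {"xyz":[0,0,0],"rotation":[0,0,0]},
  {"xyz":[0,0,0],"rotation":[0,0,0]},
  {"xyz":[0,0,0],"rotation":[0,0,0]},
], claw=255)

```text
time: 4.53
tool_pos: [0.4346, -0.3749, 0.0003]
tcp_rot: [180.0, -0.1, 20.4]
ft_force: [-0.3, 1.1, 5.7]
grip_width: 0.0373
```

```bash
python3 -c "
from h import *
snap('side','s2',(345,120,425,180),8)"
```

```text
(no output)
```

View pics/s2.png

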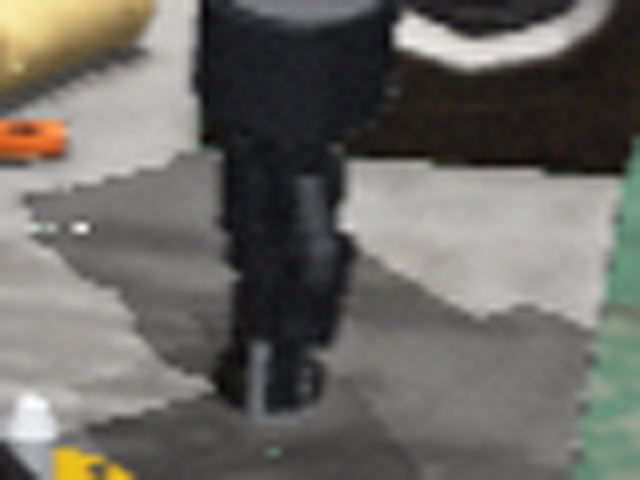

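The ring spans crop x 215–325 and is centred on the near finger (x ≈ 258), so it seems to be held, but the width reading is low. I'll test it with a small lift.

Call:
servo_tool([
  {"xyz":[0,0,-0.003],"rotation":[0,0,0]},
  {"xyz":[0,0,-0.004],"rotation":[0,0,0]},
  {"xyz":[0,0,-0.003],"rotation":[0,0,0]},
  {"xyz":[0,0,0],"rotation":[0,0,0]},
])

```text
time: 5.08
tool_pos: [0.4345, -0.3747, 0.01]
tcp_rot: [180.0, -0.1, 20.4]
ft_force: [0.2, -0.6, 0.2]
grip_width: 0.0372
```

```bash
python3 d.py .434 -.374 .01; python3 -c "
from h import *
snap('side','s3',(345,120,425,180),8)"
```

```text
pos [ 0.4345 -0.3747  0.01  ] rot [ 1.7998e+02 -7.0000e-02  2.0390e+01] j [-48.  35. -22.  33.   0. 111.] w 0.0372 F [ 0.2 -0.6  0.2] t 5.075
tool delta [-0.0002 -0.0008  0.    ]
rotvec [ 0.0004 -0.0011 -0.    ]
```

View pics/s3.png

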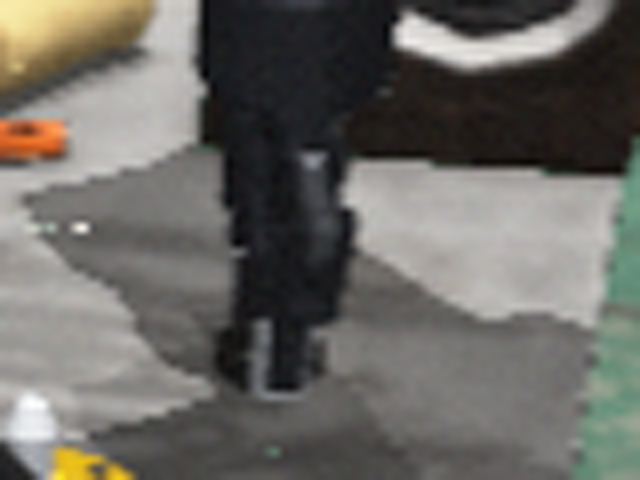

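The ring rose with the fingers: its lower edge went from crop y ≈ 405 to ≈ 390, still centred. I carry it to the yellow post.

Call:
servo_tool([
  {"xyz":[0,0,-0.04],"rotation":[0,0,0]},
  {"xyz":[0,0,-0.04],"rotation":[0,0,0]},
  {"xyz":[0.028,-0.024,-0.01],"rotation":[0,0,0]},
  {"xyz":[0.028,-0.024,0],"rotation":[0,0,0]},
  {"xyz":[0.028,-0.024,0],"rotation":[0,0,0]},
  {"xyz":[0.026,-0.024,0],"rotation":[0,0,0]},
  {"xyz":[0,0,0],"rotation":[0,0,0]},
  {"xyz":[0,0,0],"rotation":[0,0,0]},
])

```text
time: 6.12
tool_pos: [0.5038, -0.2466, 0.0998]
tcp_rot: [180.0, -0.0, 20.4]
ft_force: [0.3, 0.8, 0.3]
grip_width: 0.0369
```

```bash
python3 d.py .504 -.2456 .02;python3 -c "
from h import *
a=env.capture('side')[:,:,::-1][110:210,300:400];b=env.capture('top')[:,:,::-1][200:280,380:480]
cv2.imwrite('pics/p1.png',np.hstack([cv2.resize(a,(400,400),interpolation=2),cv2.resize(b,(400,400),interpolation=2)]))
print(w2px('side',[[.504,-.2456,.062]])-[300,110],w2px('side',[[.504,-.2456,.012]])-[300,110])"
```

```text
pos [ 0.5038 -0.2466  0.0998] rot [ 1.7998e+02 -3.0000e-02  2.0390e+01] j [-34.  27. -20.  44.   0. 126.] w 0.0369 F [0.3 0.8 0.3] t 6.125
tool delta [ 0.0005 -0.0008  0.0798]
rotvec [ 0.0003 -0.0006 -0.    ]
[[49.14293984 60.24775984]] [[48.49542657 74.58161593]]
```

View pics/p1.png

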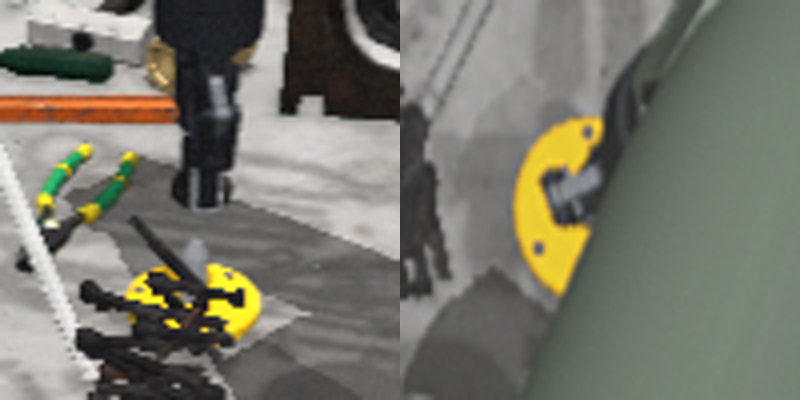

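The held ring (side crop ≈ (203,190)) hangs above the post nose (196,240), and the post's observed position matches its predicted pixel. I lower it, watching the force.

Call:
servo_tool([
  {"xyz":[0.0005,-0.0005,0.02],"rotation":[0,0,0]},
  {"xyz":[0,0,0.015],"rotation":[0,0,0]},
  {"xyz":[0,0,0.008],"rotation":[0,0,0]},
  {"xyz":[0,0,0.006],"rotation":[0,0,0]},
  {"xyz":[0,0,0.006],"rotation":[0,0,0]},
])

```text
time: 6.85
tool_pos: [0.5045, -0.2459, 0.0448]
tcp_rot: [180.0, -0.1, 20.4]
ft_force: [0.8, 1.0, -0.1]
grip_width: 0.0373
```

Call:
servo_tool([
  {"xyz":[0,0,0.005],"rotation":[0,0,0]},
  {"xyz":[0,0,0.005],"rotation":[0,0,0]},
  {"xyz":[0,0,0.005],"rotation":[0,0,0]},
  {"xyz":[0,0,0.005],"rotation":[0,0,0]},
])

```text
time: 7.35
tool_pos: [0.5044, -0.2456, 0.0247]
tcp_rot: [180.0, -0.1, 20.4]
ft_force: [0.7, -0.6, -1.2]
grip_width: 0.0374
```

Threaded without contact. Now down to contact.

Call:
servo_tool([
  {"xyz":[0,0,0.005],"rotation":[0,0,0]},
  {"xyz":[0,0,0.004],"rotation":[0,0,0]},
  {"xyz":[0,0,0.002],"rotation":[0,0,0]},
  {"xyz":[0,0,0],"rotation":[0,0,0]},
])

```text
time: 7.85
tool_pos: [0.5044, -0.2457, 0.0138]
tcp_rot: [180.0, -0.1, 20.4]
ft_force: [0.7, 0.3, -0.2]
grip_width: 0.0375
```

Call:
servo_tool([
  {"xyz":[0,0,0.001],"rotation":[0,0,0]},
  {"xyz":[0,0,0.001],"rotation":[0,0,0]},
  {"xyz":[0,0,0],"rotation":[0,0,0]},
])

```text
time: 8.22
tool_pos: [0.5044, -0.2456, 0.0123]
tcp_rot: [180.0, -0.1, 20.4]
ft_force: [-0.5, 0.3, 3.5]
grip_width: 0.0376
```

Contact at 3.5 N. I release and raise.

Call:
servo_tool([
  {"xyz":[0,0,0],"rotation":[0,0,0]},
  {"xyz":[0,0,0],"rotation":[0,0,0]},
  {"xyz":[0,0,0],"rotation":[0,0,0]},
  {"xyz":[0,0,-0.02],"rotation":[0,0,0]},
  {"xyz":[0,0,-0.04],"rotation":[0,0,0]},
  {"xyz":[0,0,-0.06],"rotation":[0,0,0]},
  {"xyz":[0,0,-0.06],"rotation":[0,0,0]},
  {"xyz":[0,0,-0.03],"rotation":[0,0,0]},
], claw=30)

```text
time: 9.22
tool_pos: [0.5053, -0.2464, 0.2257]
tcp_rot: [179.8, -0.2, 20.4]
ft_force: [0.9, -0.7, -0.3]
grip_width: 0.0751
```

```bash
python3 d.py .42 -.2 .22 90; python3 -c "
from seg import *
for cam in('side','top'):
    im=env.capture(cam)[:,:,::-1]
    u,v=w2px(cam,[[.504,-.2456,.012]])[0].astype(int);cv2.imwrite('pics/q_%s.png'%cam,cv2.resize(im[v-25:v+25,u-25:u+25],(380,380),interpolation=2))
cv2.imwrite('pics/q.png',np.hstack([cv2.imread('pics/q_side.png'),cv2.imread('pics/q_top.png')]))"
```

```text
pos [ 0.5053 -0.2464  0.2257] rot [179.77  -0.22  20.39] j [-34.  20. -10.  60.   0. 126.] w 0.0751 F [ 0.9 -0.7 -0.3] t 9.225
tool delta [-0.0638 -0.0732  0.0051]
rotvec [ 5.8000e-03 -1.0000e-03 -1.2149e+00]
```

View pics/q.png

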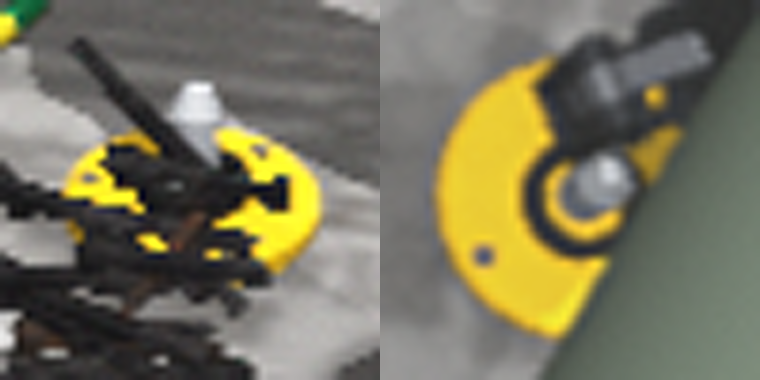

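The top view shows the ring lying flat on the yellow foot around the post (crop ≈ (585,195)). Next I cross towards the gear, turning to yaw 90.

Call:
servo_tool([
  {"xyz":[-0.0315,-0.036,0],"rotation":[0,0,0]},
  {"xyz":[-0.0315,-0.036,0],"rotation":[0,0,0]},
  {"xyz":[0,0,0],"rotation":[0,0,-0.18]},
  {"xyz":[0,0,0],"rotation":[0,0,-0.18]},
  {"xyz":[0,0,0],"rotation":[0,0,-0.18]},
  {"xyz":[0,0,0],"rotation":[0,0,-0.18]},
  {"xyz":[0,0,0],"rotation":[0,0,-0.18]},
  {"xyz":[0,0,0],"rotation":[0,0,-0.18]},
], claw=0)

```text
time: 10.32
tool_pos: [0.4192, -0.1997, 0.2205]
tcp_rot: [-179.9, -0.1, 82.6]
ft_force: [-0.0, 0.3, -0.6]
grip_width: 0.0856
```

Call:
servo_tool([
  {"xyz":[0,0,0],"rotation":[0,0,-0.135]},
  {"xyz":[0.05,0,0],"rotation":[0,0,0]},
  {"xyz":[0.05,0,0],"rotation":[0,0,0]},
  {"xyz":[0.05,0,0],"rotation":[0,0,0]},
  {"xyz":[0.05,0,0],"rotation":[0,0,0]},
  {"xyz":[0.03,0.02,0],"rotation":[0,0,0]},
  {"xyz":[0,0,0],"rotation":[0,0,0]},
  {"xyz":[0,0,0],"rotation":[0,0,0]},
])

```text
time: 11.32
tool_pos: [0.4391, 0.0297, 0.221]
tcp_rot: [-179.9, -0.0, 90.0]
ft_force: [0.2, -0.2, -0.2]
grip_width: 0.0856
```

```bash
python3 d.py .449 .038 -.003 90
```

```text
pos [0.4391 0.0297 0.221 ] rot [-1.7993e+02 -1.0000e-02  9.0010e+01] j [ -6.   8. -27.  55.   0.  84.] w 0.0856 F [ 0.2 -0.2 -0.2] t 11.325
tool delta [0.0083 0.0102 0.224 ]
rotvec [-0.0013 -0.0002  0.0002]
```

Call:
servo_tool([
  {"xyz":[0.008,0.01,0.05],"rotation":[0,0,0]},
  {"xyz":[0,0,0.055],"rotation":[0,0,0]},
  {"xyz":[0,0,0.05],"rotation":[0,0,0]},
  {"xyz":[0,0,0.035],"rotation":[0,0,0]},
  {"xyz":[0,0,0.015],"rotation":[0,0,0]},
  {"xyz":[0,0,0.01],"rotation":[0,0,0]},
  {"xyz":[0,0,0.005],"rotation":[0,0,0]},
  {"xyz":[0,0,0],"rotation":[0,0,0]},
])

```text
time: 12.32
tool_pos: [0.4503, 0.0376, 0.0021]
tcp_rot: [179.9, -0.0, 90.0]
ft_force: [0.1, -0.7, -0.3]
grip_width: 0.085
```

Call:
servo_tool([
  {"xyz":[0,0,0],"rotation":[0,0,0]},
  {"xyz":[0,0,0],"rotation":[0,0,0]},
  {"xyz":[0,0,0],"rotation":[0,0,0]},
  {"xyz":[0,0,0],"rotation":[0,0,0]},
  {"xyz":[0,0,0],"rotation":[0,0,0]},
], claw=255)

```text
time: 12.95
tool_pos: [0.4507, 0.0379, 0.0032]
tcp_rot: [179.9, 0.0, 90.0]
ft_force: [-2.1, -0.9, 12.3]
grip_width: 0.0569
```

Call:
servo_tool([
  {"xyz":[0,0,-0.003],"rotation":[0,0,0]},
  {"xyz":[0,0,-0.004],"rotation":[0,0,0]},
  {"xyz":[0,0,-0.003],"rotation":[0,0,0]},
  {"xyz":[0,0,0],"rotation":[0,0,0]},
])

```text
time: 13.45
tool_pos: [0.4504, 0.038, 0.0121]
tcp_rot: [179.9, -0.0, 90.0]
ft_force: [0.0, 1.4, -0.9]
grip_width: 0.0567
```

```bash
python3 d.py .5068 .2066 .1 90; python3 -c "
from h import *
u,v=w2px('side',[[.45,.038,.012]])[0].astype(int);print(u,v)
snap('side','g1',(u-40,v-35,u+40,v+25),8)"
```

```text
pos [0.4504 0.038  0.0121] rot [ 1.7992e+02 -2.0000e-02  9.0000e+01] j [ -5.  25. -41.  24.   0.  85.] w 0.0567 F [ 0.   1.4 -0.9] t 13.45
tool delta [ 0.1687  0.0566 -0.0877]
rotvec [ 0.0013 -0.0004  0.    ]
347 248
```

View pics/g1.png

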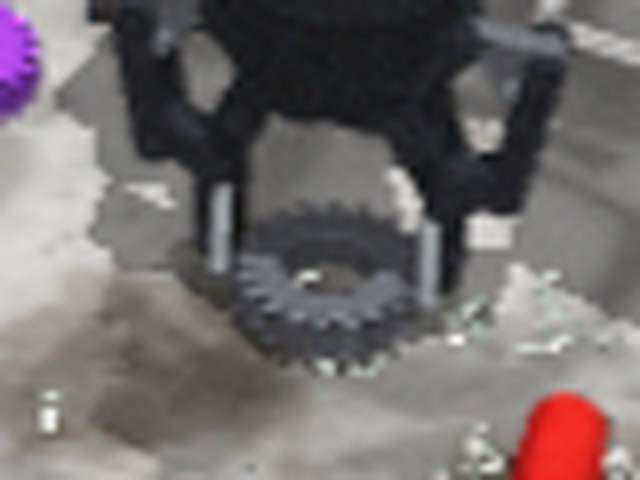

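The gear is held level between the pads (crop ≈ (325,285)), with the bore clear. I carry it to the blue post.

Call:
servo_tool([
  {"xyz":[0,0,-0.04],"rotation":[0,0,0]},
  {"xyz":[0,0,-0.04],"rotation":[0,0,0]},
  {"xyz":[0.034,0.011,0],"rotation":[0,0,0]},
  {"xyz":[0.034,0.011,0],"rotation":[0,0,0]},
  {"xyz":[0.034,0.011,0],"rotation":[0,0,0]},
  {"xyz":[0.034,0.011,0],"rotation":[0,0,0]},
  {"xyz":[0.033,0.0125,0],"rotation":[0,0,0]},
  {"xyz":[0,0,0],"rotation":[0,0,0]},
])

```text
time: 14.5
tool_pos: [0.5073, 0.2089, 0.0918]
tcp_rot: [179.9, -0.1, 90.2]
ft_force: [-0.2, -0.3, -1.7]
grip_width: 0.0567
```

Call:
servo_tool([
  {"xyz":[0,0,0.01],"rotation":[0,0,0]},
  {"xyz":[0,0,0.008],"rotation":[0,0,0]},
  {"xyz":[0,0,0.006],"rotation":[0,0,0]},
  {"xyz":[0,0,0.006],"rotation":[0,0,0]},
  {"xyz":[0,0,0],"rotation":[0,0,0]},
])

```text
time: 15.12
tool_pos: [0.5062, 0.2066, 0.0615]
tcp_rot: [-180.0, -0.0, 90.0]
ft_force: [0.2, 1.1, -1.0]
grip_width: 0.0567
```

```bash
python3 d.py .5068 .2066 .0152 90; python3 -c "
from h import *
u,v=w2px('side',[[.507,.206,.06]])[0].astype(int);print(u,v)
snap('side','g2',(u-40,v-25,u+40,v+35),8)"
```

```text
pos [0.5062 0.2066 0.0615] rot [-1.800e+02 -1.000e-02  8.997e+01] j [ 14.  28. -24.  38.   0. 104.] w 0.0567 F [ 0.2  1.1 -1. ] t 15.125
tool delta [0.     0.0006 0.0463]
rotvec [-0.     -0.0001 -0.0005]
308 277
```

View pics/g2.png

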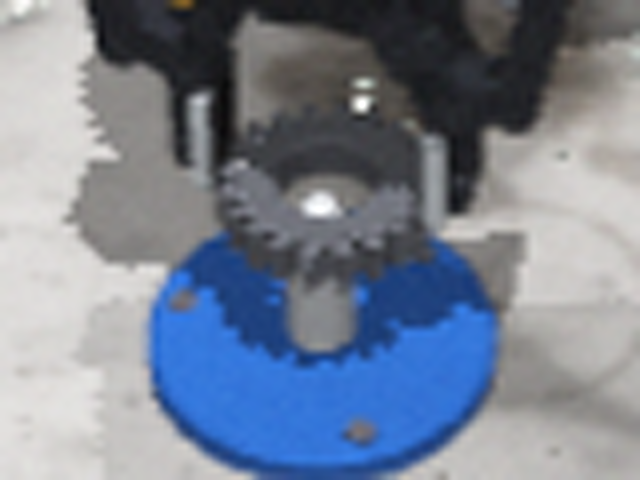

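The post nose (crop (320,205)) is in the middle of the gear bore. I continue down.

Call:
servo_tool([
  {"xyz":[0,0.0005,0.008],"rotation":[0,0,0]},
  {"xyz":[0,0,0.008],"rotation":[0,0,0]},
  {"xyz":[0,0,0.008],"rotation":[0,0,0]},
  {"xyz":[0,0,0.008],"rotation":[0,0,0]},
  {"xyz":[0,0,0.007],"rotation":[0,0,0]},
  {"xyz":[0,0,0.004],"rotation":[0,0,0]},
  {"xyz":[0,0,0],"rotation":[0,0,0]},
])

```text
time: 16.05
tool_pos: [0.5069, 0.2069, 0.0187]
tcp_rot: [180.0, -0.0, 90.0]
ft_force: [0.0, -0.3, -1.6]
grip_width: 0.0566
```

Call:
servo_tool([
  {"xyz":[0,0,0.0015],"rotation":[0,0,0]},
  {"xyz":[0,0,0.0015],"rotation":[0,0,0]},
  {"xyz":[0,0,0],"rotation":[0,0,0]},
])

```text
time: 16.42
tool_pos: [0.5072, 0.207, 0.0161]
tcp_rot: [179.9, -0.0, 90.0]
ft_force: [-0.0, 0.6, -0.9]
grip_width: 0.0568
```

Call:
servo_tool([
  {"xyz":[0,0,0.0015],"rotation":[0,0,0]},
  {"xyz":[0,0,0],"rotation":[0,0,0]},
])

```text
time: 16.68
tool_pos: [0.5073, 0.207, 0.0154]
tcp_rot: [179.9, -0.0, 90.0]
ft_force: [-2.0, -1.1, 5.3]
grip_width: 0.0565
```

Contact. I release, rise and move to the bearing at (.4567, .3463).

Call:
servo_tool([
  {"xyz":[0,0,0],"rotation":[0,0,0]},
  {"xyz":[0,0,0],"rotation":[0,0,0]},
  {"xyz":[0,0,0],"rotation":[0,0,0]},
  {"xyz":[0,0,-0.02],"rotation":[0,0,0]},
  {"xyz":[0,0,-0.04],"rotation":[0,0,0]},
  {"xyz":[0,0,-0.04],"rotation":[0,0,0]},
  {"xyz":[0.035,-0.012,0],"rotation":[0,0,0]},
  {"xyz":[0.035,-0.012,0],"rotation":[0,0,0]},
], claw=10)

```text
time: 17.68
tool_pos: [0.4835, 0.2776, 0.1154]
tcp_rot: [179.9, -0.1, 89.9]
ft_force: [-0.4, 0.9, -0.4]
grip_width: 0.0818
```

Call:
servo_tool([
  {"xyz":[0.035,-0.013,0],"rotation":[0,0,0]},
  {"xyz":[0.034,-0.013,0],"rotation":[0,0,0]},
  {"xyz":[0,0,0.03],"rotation":[0,0,0]},
  {"xyz":[0,0,0.03],"rotation":[0,0,0]},
  {"xyz":[0,0,0],"rotation":[0,0,0]},
  {"xyz":[0,0,0],"rotation":[0,0,0]},
])

```text
time: 18.42
tool_pos: [0.4576, 0.3461, 0.0553]
tcp_rot: [179.9, -0.0, 90.0]
ft_force: [0.1, -0.4, 1.1]
grip_width: 0.0822
```

```bash
python3 d.py .4567 .3463 .002 90; python3 -c "
from seg import *
im=np.ascontiguousarray(env.capture('side')[:,:,::-1])
u,v=w2px('side',[[.507,.206,.02]])[0].astype(int);a=im[v-30:v+30,u-30:u+30]
u,v=w2px('side',[[.457,.346,.03]])[0].astype(int);b=im[v-40:v+40,u-40:u+40]
cv2.imwrite('pics/b1.png',np.hstack([cv2.resize(x,(390,390),interpolation=2) for x in(a,b)]))"
```

```text
pos [0.4576 0.3461 0.0553] rot [ 1.7991e+02 -4.0000e-02  8.9990e+01] j [ 30.  31. -20.  39.  -0. 120.] w 0.0822 F [ 0.1 -0.4  1.1] t 18.425
tool delta [ 0.0001 -0.001   0.0533]
rotvec [ 0.0015 -0.0007 -0.0002]
```

View pics/b1.png

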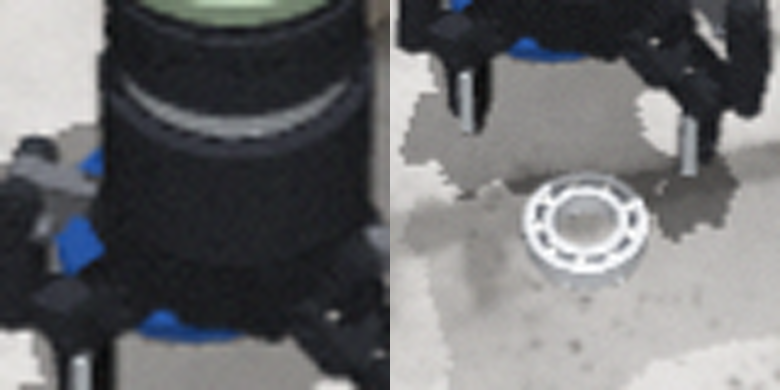

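The bearing (crop (585,225)) lies midway between the two open fingers; the stand is hidden behind the hand. I descend and grip.

Call:
servo_tool([
  {"xyz":[0,-0.001,0.02],"rotation":[0,0,0]},
  {"xyz":[0,0,0.015],"rotation":[0,0,0]},
  {"xyz":[0,0,0.01],"rotation":[0,0,0]},
  {"xyz":[0,0,0.008],"rotation":[0,0,0]},
  {"xyz":[0,0,0],"rotation":[0,0,0]},
  {"xyz":[0,0,0],"rotation":[0,0,0]},
])

```text
time: 19.23
tool_pos: [0.4565, 0.3461, 0.0019]
tcp_rot: [179.9, -0.0, 90.0]
ft_force: [0.2, -0.5, 1.0]
grip_width: 0.082
```

Call:
servo_tool([
  {"xyz":[0,0,0],"rotation":[0,0,0]},
  {"xyz":[0,0,0],"rotation":[0,0,0]},
  {"xyz":[0,0,0],"rotation":[0,0,0]},
  {"xyz":[0,0,0],"rotation":[0,0,0]},
  {"xyz":[0,0,0],"rotation":[0,0,0]},
  {"xyz":[0,0,0],"rotation":[0,0,0]},
], claw=255)

```text
time: 19.98
tool_pos: [0.4565, 0.3461, 0.0025]
tcp_rot: [179.9, -0.0, 90.0]
ft_force: [-1.1, -0.9, 6.6]
grip_width: 0.0476
```

Call:
servo_tool([
  {"xyz":[0,0,-0.004],"rotation":[0,0,0]},
  {"xyz":[0,0,-0.006],"rotation":[0,0,0]},
  {"xyz":[0,0,-0.03],"rotation":[0,0,0]},
  {"xyz":[0,0,-0.04],"rotation":[0,0,0]},
  {"xyz":[-0.035,0.013,-0.02],"rotation":[0,0,0]},
  {"xyz":[-0.035,0.013,0],"rotation":[0,0,0]},
  {"xyz":[-0.035,0.0125,0],"rotation":[0,0,0]},
  {"xyz":[-0.0345,0.012,0],"rotation":[0,0,0]},
])

```text
time: 20.98
tool_pos: [0.5069, 0.2053, 0.1019]
tcp_rot: [179.9, -0.0, 90.0]
ft_force: [1.0, 0.5, -1.7]
grip_width: 0.0478
```

Call:
servo_tool([
  {"xyz":[0,0,0],"rotation":[0,0,0]},
  {"xyz":[0,0,0.012],"rotation":[0,0,0]},
  {"xyz":[0,0,0.01],"rotation":[0,0,0]},
  {"xyz":[0,0,0.008],"rotation":[0,0,0]},
  {"xyz":[0,0,0.007],"rotation":[0,0,0]},
  {"xyz":[0,0,0],"rotation":[0,0,0]},
])

```text
time: 21.72
tool_pos: [0.5059, 0.2065, 0.0638]
tcp_rot: [-180.0, 0.0, 90.0]
ft_force: [1.2, 0.2, -2.1]
grip_width: 0.0475
```

```bash
python3 d.py .507 .2068 .0285 90; python3 -c "
from h import *
u,v=w2px('side',[[.507,.206,.06]])[0].astype(int)
snap('side','b2',(u-40,v-25,u+40,v+35),8)"
```

```text
pos [0.5059 0.2065 0.0638] rot [-179.97    0.     90.03] j [ 14.  28. -24.  38.   0. 104.] w 0.0475 F [ 1.2  0.2 -2.1] t 21.725
tool delta [0.0003 0.0011 0.0353]
rotvec [-0.0005  0.      0.0004]
```

View pics/b2.png

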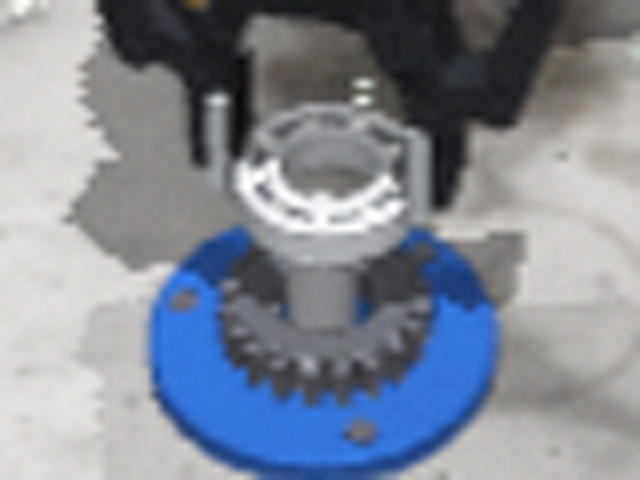

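The gear lies flat on the foot and the bearing is level. Allowing for height, its bore axis (y ≈ 201) coincides with the nose (322,202). I lower.

Call:
servo_tool([
  {"xyz":[0,0.001,0.006],"rotation":[0,0,0]},
  {"xyz":[0,0,0.008],"rotation":[0,0,0]},
  {"xyz":[0,0,0.008],"rotation":[0,0,0]},
  {"xyz":[0,0,0.007],"rotation":[0,0,0]},
  {"xyz":[0,0,0.004],"rotation":[0,0,0]},
  {"xyz":[0,0,0],"rotation":[0,0,0]},
])

```text
time: 22.52
tool_pos: [0.5074, 0.2064, 0.0312]
tcp_rot: [180.0, -0.0, 90.0]
ft_force: [0.8, -0.4, -2.3]
grip_width: 0.0474
```

Call:
servo_tool([
  {"xyz":[0,0,0.0015],"rotation":[0,0,0]},
  {"xyz":[0,0,0.001],"rotation":[0,0,0]},
  {"xyz":[0,0,0],"rotation":[0,0,0]},
])

```text
time: 22.9
tool_pos: [0.5077, 0.2065, 0.0291]
tcp_rot: [179.9, -0.0, 90.0]
ft_force: [0.1, 0.3, -1.3]
grip_width: 0.0475
```

Call:
servo_tool([
  {"xyz":[0,0,0.001],"rotation":[0,0,0]},
  {"xyz":[0,0,0.0005],"rotation":[0,0,0]},
  {"xyz":[0,0,0],"rotation":[0,0,0]},
])

```text
time: 23.28
tool_pos: [0.5079, 0.2065, 0.0286]
tcp_rot: [179.9, -0.0, 90.0]
ft_force: [-3.3, -0.5, 7.0]
grip_width: 0.0476
```

Call:
servo_tool([
  {"xyz":[0,0,0],"rotation":[0,0,0]},
  {"xyz":[0,0,0],"rotation":[0,0,0]},
  {"xyz":[0,0,0],"rotation":[0,0,0]},
  {"xyz":[0,0,-0.02],"rotation":[0,0,0]},
  {"xyz":[0,0,-0.04],"rotation":[0,0,0]},
  {"xyz":[0,0,-0.04],"rotation":[0,0,0]},
  {"xyz":[-0.036,0.023,0],"rotation":[0,0,0]},
  {"xyz":[-0.036,0.023,0],"rotation":[0,0,0]},
], claw=30)

```text
time: 24.28
tool_pos: [0.5545, 0.1341, 0.1285]
tcp_rot: [179.8, -0.0, 90.1]
ft_force: [0.4, -0.1, -0.3]
grip_width: 0.0755
```

Call:
servo_tool([
  {"xyz":[-0.036,0.023,0],"rotation":[0,0,0]},
  {"xyz":[-0.036,0.023,0],"rotation":[0,0,0]},
  {"xyz":[0,0,0.03],"rotation":[0,0,0]},
  {"xyz":[0,0,0.04],"rotation":[0,0,0]},
  {"xyz":[0,0,0],"rotation":[0,0,0]},
  {"xyz":[0,0,0],"rotation":[0,0,0]},
], claw=60)

```text
time: 25.02
tool_pos: [0.6002, 0.0626, 0.0586]
tcp_rot: [179.9, -0.0, 90.0]
ft_force: [0.5, 0.1, 0.6]
grip_width: 0.0657
```

```bash
python3 d.py .6001 .0626 .0 90; python3 -c "
from seg import *
im=np.ascontiguousarray(env.capture('side')[:,:,::-1])
print(centre('side',im,(.6001,.0626,.012),.02,'brass'))
a=im[235:325,260:350];u,v=w2px('side',[[.6,.063,.03]])[0].astype(int);b=im[v-30:v+30,u-30:u+30]
cv2.imwrite('pics/k1.png',np.hstack([cv2.resize(x,(390,390),interpolation=2) for x in(a,b)]))"
```

```text
pos [0.6002 0.0626 0.0586] rot [ 1.799e+02 -2.000e-02  9.001e+01] j [ -1.  33. -15.  41.   0.  89.] w 0.0657 F [0.5 0.1 0.6] t 25.025
tool delta [ 0.     -0.0002  0.0586]
rotvec [ 0.0017 -0.0003  0.0002]
(array([0.60155166, 0.06734145]), 0.025150135159492493)
```

View pics/k1.png

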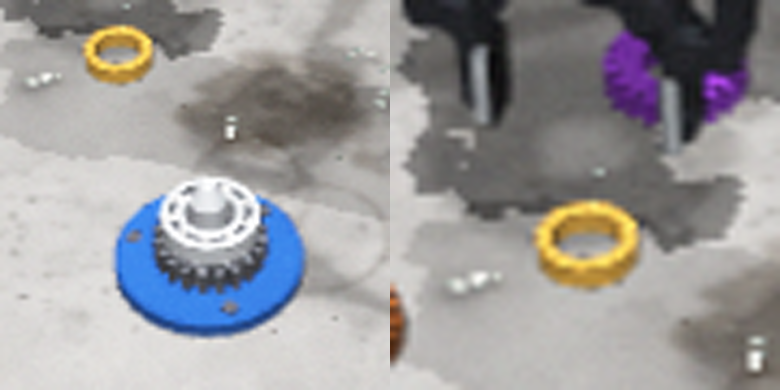

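The gear and bearing are stacked flat on the blue post (left crop (210,225)). The collar (585,240) lies between the fingers. I descend and grip.

Call:
servo_tool([
  {"xyz":[0,0,0.022],"rotation":[0,0,0]},
  {"xyz":[0,0,0.018],"rotation":[0,0,0]},
  {"xyz":[0,0,0.01],"rotation":[0,0,0]},
  {"xyz":[0,0,0.0075],"rotation":[0,0,0]},
  {"xyz":[0,0,0],"rotation":[0,0,0]},
  {"xyz":[0,0,0],"rotation":[0,0,0]},
])

```text
time: 25.82
tool_pos: [0.6001, 0.0624, 0.0005]
tcp_rot: [179.9, -0.0, 90.0]
ft_force: [0.4, -0.2, 0.5]
grip_width: 0.0654
```

Call:
servo_tool([
  {"xyz":[0,0,0],"rotation":[0,0,0]},
  {"xyz":[0,0,0],"rotation":[0,0,0]},
  {"xyz":[0,0,0],"rotation":[0,0,0]},
  {"xyz":[0,0,0],"rotation":[0,0,0]},
  {"xyz":[0,0,0],"rotation":[0,0,0]},
  {"xyz":[0,0,0],"rotation":[0,0,0]},
], claw=255)

```text
time: 26.58
tool_pos: [0.6003, 0.0624, 0.0009]
tcp_rot: [179.9, -0.0, 90.0]
ft_force: [0.0, -0.8, 5.2]
grip_width: 0.0351
```

Call:
servo_tool([
  {"xyz":[0,0,-0.004],"rotation":[0,0,0]},
  {"xyz":[0,0,-0.01],"rotation":[0,0,0]},
  {"xyz":[0,0,-0.04],"rotation":[0,0,0]},
  {"xyz":[0,0,-0.05],"rotation":[0,0,0]},
  {"xyz":[0.036,-0.023,0],"rotation":[0,0,0]},
  {"xyz":[0.036,-0.023,0],"rotation":[0,0,0]},
  {"xyz":[0.036,-0.0235,0],"rotation":[0,0,0]},
  {"xyz":[0.036,-0.0235,0],"rotation":[0,0,0]},
])

```text
time: 27.58
tool_pos: [0.5058, 0.2074, 0.1046]
tcp_rot: [179.9, -0.0, 90.0]
ft_force: [-0.2, 1.1, -1.1]
grip_width: 0.035
```

Call:
servo_tool([
  {"xyz":[0,0,0],"rotation":[0,0,0]},
  {"xyz":[0,0,0.015],"rotation":[0,0,0]},
  {"xyz":[0,0,0.012],"rotation":[0,0,0]},
  {"xyz":[0,0,0.008],"rotation":[0,0,0]},
  {"xyz":[0,0,0],"rotation":[0,0,0]},
  {"xyz":[0,0,0],"rotation":[0,0,0]},
])

```text
time: 28.32
tool_pos: [0.5069, 0.2062, 0.0691]
tcp_rot: [179.9, -0.0, 90.0]
ft_force: [0.0, 0.3, -0.3]
grip_width: 0.0353
```

```bash
python3 d.py .507 .2067 .041 90; python3 -c "
from seg import *
im=np.ascontiguousarray(env.capture('side')[:,:,::-1])
s=env.read_state()['tool_pos']
print('collar expected',s[:2],centre('side',im,(s[0],s[1],s[2]+.011),.02,'brass'))"
```

```text
pos [0.5069 0.2062 0.0691] rot [ 1.7994e+02 -2.0000e-02  8.9970e+01] j [ 14.  28. -24.  39.   0. 104.] w 0.0353 F [ 0.   0.3 -0.3] t 28.325
tool delta [0.0005 0.0001 0.0281]
rotvec [ 0.001  -0.0004 -0.0005]
collar expected [0.50700999 0.20630822] (array([0.50841986, 0.21162623]), 0.024457097053527832)
```

The collar shows the same image bias as it did on the bench, so it is centred in the hand. I lower.

Call:
servo_tool([
  {"xyz":[0,0,0.007],"rotation":[0,0,0]},
  {"xyz":[0,0,0.007],"rotation":[0,0,0]},
  {"xyz":[0,0,0.006],"rotation":[0,0,0]},
  {"xyz":[0,0,0.004],"rotation":[0,0,0]},
  {"xyz":[0,0,0.002],"rotation":[0,0,0]},
  {"xyz":[0,0,0],"rotation":[0,0,0]},
])

```text
time: 29.12
tool_pos: [0.5066, 0.2064, 0.043]
tcp_rot: [180.0, -0.0, 90.0]
ft_force: [0.1, -0.2, -0.4]
grip_width: 0.0352
```

Call:
servo_tool([
  {"xyz":[0,0,0.001],"rotation":[0,0,0]},
  {"xyz":[0,0,0.001],"rotation":[0,0,0]},
  {"xyz":[0,0,0],"rotation":[0,0,0]},
])

```text
time: 29.5
tool_pos: [0.5066, 0.2064, 0.041]
tcp_rot: [179.9, -0.0, 90.0]
ft_force: [-0.6, -0.1, -0.6]
grip_width: 0.0353
```

Call:
servo_tool([
  {"xyz":[0,0,0.001],"rotation":[0,0,0]},
  {"xyz":[0,0,0],"rotation":[0,0,0]},
])

```text
time: 29.75
tool_pos: [0.5067, 0.2065, 0.0409]
tcp_rot: [179.9, -0.0, 90.0]
ft_force: [-3.1, -0.0, 6.8]
grip_width: 0.0354
```

Call:
servo_tool([
  {"xyz":[0,0,0],"rotation":[0,0,0]},
  {"xyz":[0,0,0],"rotation":[0,0,0]},
  {"xyz":[0,0,0],"rotation":[0,0,0]},
  {"xyz":[0,0,-0.02],"rotation":[0,0,0]},
  {"xyz":[0,0,-0.04],"rotation":[0,0,0]},
  {"xyz":[0,0,-0.03],"rotation":[0,0,0]},
  {"xyz":[0.009,0.037,0],"rotation":[0,0,0]},
  {"xyz":[0.009,0.037,0],"rotation":[0,0,0]},
], claw=5)

```text
time: 30.75
tool_pos: [0.5817, 0.2248, 0.1311]
tcp_rot: [179.9, -0.0, 90.0]
ft_force: [1.0, -0.1, 0.8]
grip_width: 0.0837
```

Call:
servo_tool([
  {"xyz":[0.009,0.037,0],"rotation":[0,0,0]},
  {"xyz":[0.0095,0.037,0],"rotation":[0,0,0]},
  {"xyz":[0,0,0.03],"rotation":[0,0,0]},
  {"xyz":[0,0,0.04],"rotation":[0,0,0]},
  {"xyz":[0,0,0],"rotation":[0,0,0]},
  {"xyz":[0,0,0],"rotation":[0,0,0]},
])

```text
time: 31.5
tool_pos: [0.6552, 0.2431, 0.0613]
tcp_rot: [179.9, -0.0, 90.0]
ft_force: [-0.5, -0.3, 0.5]
grip_width: 0.084
```

```bash
python3 d.py .6545 .2432 .003 90; python3 -c "
from seg import *
im=np.ascontiguousarray(env.capture('side')[:,:,::-1])
print('roller',centre('side',im,(.6545,.2432,.018),.028,'red'))
print('collar',centre('side',im,(.507,.2066,.052),.02,'brass'))"
```

```text
pos [0.6552 0.2431 0.0613] rot [ 1.7989e+02 -4.0000e-02  9.0000e+01] j [ 14.  42.   2.  50.   0. 104.] w 0.084 F [-0.5 -0.3  0.5] t 31.5
tool delta [ 0.0001 -0.0008  0.0583]
rotvec [ 0.0019 -0.0006 -0.    ]
roller (array([0.65472954, 0.24988725]), 0.03409762308001518)
collar (array([0.50681633, 0.21122154]), 0.02412494458258152)
```

The collar's measurement fits the stack height and axis after removing the bias. Now the roller.

Call:
servo_tool([
  {"xyz":[0,-0.0005,0.022],"rotation":[0,0,0]},
  {"xyz":[0,0,0.018],"rotation":[0,0,0]},
  {"xyz":[0,0,0.01],"rotation":[0,0,0]},
  {"xyz":[0,0,0.007],"rotation":[0,0,0]},
  {"xyz":[0,0,0],"rotation":[0,0,0]},
  {"xyz":[0,0,0],"rotation":[0,0,0]},
])

```text
time: 32.3
tool_pos: [0.6546, 0.2431, 0.0037]
tcp_rot: [179.9, -0.0, 90.0]
ft_force: [0.5, 0.7, 0.4]
grip_width: 0.0837
```

Call:
servo_tool([
  {"xyz":[0,0,0],"rotation":[0,0,0]},
  {"xyz":[0,0,0],"rotation":[0,0,0]},
  {"xyz":[0,0,0],"rotation":[0,0,0]},
  {"xyz":[0,0,0],"rotation":[0,0,0]},
  {"xyz":[0,0,0],"rotation":[0,0,0]},
  {"xyz":[0,0,0],"rotation":[0,0,0]},
], claw=255)

```text
time: 33.05
tool_pos: [0.6548, 0.2431, 0.0041]
tcp_rot: [179.9, -0.0, 90.0]
ft_force: [-0.5, 0.3, 5.3]
grip_width: 0.0499
```

Call:
servo_tool([
  {"xyz":[0,0,-0.004],"rotation":[0,0,0]},
  {"xyz":[0,0,-0.01],"rotation":[0,0,0]},
  {"xyz":[0,0,-0.04],"rotation":[0,0,0]},
  {"xyz":[0,0,-0.05],"rotation":[0,0,0]},
  {"xyz":[0,0,-0.05],"rotation":[0,0,0]},
  {"xyz":[0,0,-0.05],"rotation":[0,0,0]},
  {"xyz":[0,-0.035,-0.012],"rotation":[0,0,0]},
  {"xyz":[0,-0.04,0],"rotation":[0,0,0]},
])

```text
time: 34.05
tool_pos: [0.5793, 0.243, 0.2212]
tcp_rot: [179.7, -0.1, 90.0]
ft_force: [0.7, 0.1, -0.7]
grip_width: 0.05
```

Call:
servo_tool([
  {"xyz":[0,-0.04,0],"rotation":[0,0,0]},
  {"xyz":[0,-0.04,0],"rotation":[0,0,0]},
  {"xyz":[0,-0.04,0],"rotation":[0,0,0]},
  {"xyz":[-0.02,-0.04,0],"rotation":[0,0,0]},
  {"xyz":[-0.05,0,0],"rotation":[0,0,0]},
  {"xyz":[-0.05,0,0],"rotation":[0,0,0]},
  {"xyz":[-0.05,0,0],"rotation":[0,0,0]},
  {"xyz":[-0.05,0,0],"rotation":[0,0,0]},
])

```text
time: 35.05
tool_pos: [0.4187, 0.0214, 0.2195]
tcp_rot: [179.9, -0.0, 90.0]
ft_force: [0.7, -1.1, -1.5]
grip_width: 0.0501
```

Call:
servo_tool([
  {"xyz":[-0.05,0,0],"rotation":[0,0,0]},
  {"xyz":[-0.05,0,0],"rotation":[0,0,0]},
  {"xyz":[-0.05,0,0],"rotation":[0,0,0]},
  {"xyz":[-0.05,0,0],"rotation":[0,0,0]},
  {"xyz":[-0.045,0,0],"rotation":[0,0,0]},
  {"xyz":[-0.02,0,0],"rotation":[0,0,0]},
  {"xyz":[0,0,0],"rotation":[0,0,0]},
  {"xyz":[0,0,0],"rotation":[0,0,0]},
])

```text
time: 36.05
tool_pos: [0.4187, -0.2408, 0.2188]
tcp_rot: [180.0, -0.1, 90.1]
ft_force: [0.4, 0.3, -1.5]
grip_width: 0.0498
```

```bash
python3 d.py .5042 -.2456 .095 90
```

```text
pos [ 0.4187 -0.2408  0.2188] rot [ 1.7998e+02 -8.0000e-02  9.0060e+01] j [-39.  12. -22.  56.   0.  51.] w 0.0498 F [ 0.4  0.3 -1.5] t 36.05
tool delta [-0.005   0.0855  0.1238]
rotvec [ 0.0004 -0.0015  0.001 ]
```

Call:
servo_tool([
  {"xyz":[-0.003,0.035,0],"rotation":[0,0,0]},
  {"xyz":[-0.002,0.035,0],"rotation":[0,0,0]},
  {"xyz":[0,0.0155,0.03],"rotation":[0,0,0]},
  {"xyz":[0,0,0.04],"rotation":[0,0,0]},
  {"xyz":[0,0,0.04],"rotation":[0,0,0]},
  {"xyz":[0,0,0.014],"rotation":[0,0,0]},
  {"xyz":[0,0,0],"rotation":[0,0,0]},
  {"xyz":[0,0,0],"rotation":[0,0,0]},
])

```text
time: 37.05
tool_pos: [0.5058, -0.2475, 0.0966]
tcp_rot: [179.8, 0.1, 90.0]
ft_force: [0.0, -0.4, -1.8]
grip_width: 0.0503
```

```bash
python3 d.py .5042 -.2456 .028 90; python3 -c "
from seg import *
im=np.ascontiguousarray(env.capture('side')[:,:,::-1])
s=env.read_state()['tool_pos']
print(s,centre('side',im,(s[0],s[1],s[2]+.014),.028,'red'))"
```

```text
pos [ 0.5058 -0.2475  0.0966] rot [1.7982e+02 6.0000e-02 9.0030e+01] j [-34.  27. -20.  43.   0.  56.] w 0.0503 F [ 0.  -0.4 -1.8] t 37.05
tool delta [ 0.0019 -0.0018  0.0686]
rotvec [0.0032 0.0011 0.0005]
[ 0.50582728 -0.24765949  0.09671524] (array([ 0.50528605, -0.23773395]), 0.03636431321501732)
```

Call:
servo_tool([
  {"xyz":[0,0,0.015],"rotation":[0,0,0]},
  {"xyz":[0,0,0.012],"rotation":[0,0,0]},
  {"xyz":[0,0,0],"rotation":[0,0,0]},
  {"xyz":[0,0,0],"rotation":[0,0,0]},
])

```text
time: 37.6
tool_pos: [0.5045, -0.2471, 0.0677]
tcp_rot: [180.0, -0.0, 90.0]
ft_force: [1.3, -0.5, -1.3]
grip_width: 0.0499
```

```bash
python3 d.py .5042 -.2456 .028 90; python3 -c "
from h import *
im=env.capture('side')[:,:,::-1];im2=env.capture('top')[:,:,::-1]
cv2.imwrite('pics/r1.png',np.hstack([cv2.resize(im[120:200,310:390],(390,390),interpolation=2),cv2.resize(im2[205:275,395:465],(390,390),interpolation=2)]))"
```

```text
pos [ 0.5045 -0.2471  0.0677] rot [ 1.7997e+02 -4.0000e-02  8.9990e+01] j [-34.  29. -21.  40.   0.  56.] w 0.0499 F [ 1.3 -0.5 -1.3] t 37.6
tool delta [ 0.0014 -0.0003  0.0397]
rotvec [ 0.0005 -0.0007 -0.0002]
```

Call:
servo_tool([
  {"xyz":[0.0014,0,0.002],"rotation":[0,0,0]},
  {"xyz":[0,0,0.005],"rotation":[0,0,0]},
  {"xyz":[0,0,0.005],"rotation":[0,0,0]},
  {"xyz":[0,0,0],"rotation":[0,0,0]},
])

```text
time: 38.2
tool_pos: [0.5042, -0.2454, 0.0553]
tcp_rot: [-180.0, -0.1, 90.0]
ft_force: [-0.5, 0.6, -1.1]
grip_width: 0.0503
```

Call:
servo_tool([
  {"xyz":[0,0,0.007],"rotation":[0,0,0]},
  {"xyz":[0,0,0.007],"rotation":[0,0,0]},
  {"xyz":[0,0,0.007],"rotation":[0,0,0]},
  {"xyz":[0,0,0.003],"rotation":[0,0,0]},
  {"xyz":[0,0,0],"rotation":[0,0,0]},
])

```text
time: 38.83
tool_pos: [0.5045, -0.2456, 0.0315]
tcp_rot: [180.0, -0.0, 90.0]
ft_force: [-0.4, -0.6, -0.7]
grip_width: 0.05
```

Call:
servo_tool([
  {"xyz":[0,0,0.0015],"rotation":[0,0,0]},
  {"xyz":[0,0,0.0015],"rotation":[0,0,0]},
  {"xyz":[0,0,0],"rotation":[0,0,0]},
])

```text
time: 39.2
tool_pos: [0.5046, -0.2457, 0.0289]
tcp_rot: [179.9, -0.0, 90.0]
ft_force: [-0.5, 0.6, -2.0]
grip_width: 0.0501
```

Call:
servo_tool([
  {"xyz":[0,0,0.001],"rotation":[0,0,0]},
  {"xyz":[0,0,0],"rotation":[0,0,0]},
])

```text
time: 39.45
tool_pos: [0.5048, -0.2457, 0.0281]
tcp_rot: [179.9, -0.0, 90.0]
ft_force: [0.2, 0.6, -0.4]
grip_width: 0.05
```

Call:
servo_tool([
  {"xyz":[0,0,0.001],"rotation":[0,0,0]},
  {"xyz":[0,0,0],"rotation":[0,0,0]},
])

```text
time: 39.7
tool_pos: [0.5048, -0.2458, 0.028]
tcp_rot: [179.9, 0.0, 90.0]
ft_force: [-3.1, 0.9, 8.7]
grip_width: 0.0499
```

Contact at the expected height (TCP .028). I release, rise and back off towards the robot for a clear view.

Call:
servo_tool([
  {"xyz":[0,0,0],"rotation":[0,0,0]},
  {"xyz":[0,0,0],"rotation":[0,0,0]},
  {"xyz":[0,0,0],"rotation":[0,0,0]},
  {"xyz":[0,0,-0.02],"rotation":[0,0,0]},
  {"xyz":[0,0,-0.04],"rotation":[0,0,0]},
  {"xyz":[0,0,-0.05],"rotation":[0,0,0]},
  {"xyz":[0,0,-0.05],"rotation":[0,0,0]},
  {"xyz":[0,0,-0.03],"rotation":[0,0,0]},
], claw=0)

```text
time: 40.7
tool_pos: [0.5053, -0.2462, 0.2196]
tcp_rot: [179.8, 0.1, 90.0]
ft_force: [0.6, 0.4, -0.6]
grip_width: 0.0853
```

Call:
servo_tool([
  {"xyz":[-0.04,-0.04,0],"rotation":[0,0,0]},
  {"xyz":[-0.04,-0.04,0],"rotation":[0,0,0]},
  {"xyz":[-0.04,-0.04,0],"rotation":[0,0,0]},
  {"xyz":[-0.04,-0.04,0],"rotation":[0,0,0]},
  {"xyz":[-0.04,-0.03,0],"rotation":[0,0,0]},
  {"xyz":[-0.03,-0.01,0],"rotation":[0,0,0]},
  {"xyz":[0,0,0],"rotation":[0,0,0]},
  {"xyz":[0,0,0],"rotation":[0,0,0]},
])

```text
time: 41.7
tool_pos: [0.3044, -0.475, 0.2163]
tcp_rot: [180.0, -0.1, 90.0]
ft_force: [-0.0, 0.2, 0.1]
grip_width: 0.0852
```

```bash
python3 -c "
from seg import *
T=np.ascontiguousarray(env.capture('top')[:,:,::-1]);S=env.capture('side')[:,:,::-1]
print('roll',centre('top',T,(.504,-.2456,.042),.028,'red'));print('coll',centre('top',T,(.5068,.2066,.052),.02,'brass'))
def c(im,u,v): return cv2.resize(im[v-28:v+28,u-28:u+28],(390,290),interpolation=2)
cv2.imwrite('pics/f.png',np.vstack([np.hstack([c(T,256,243),c(T,428,242)]),np.hstack([c(S,308,288),c(S,349,180)])]))
print(env.read_state()['tool_pos'],env.read_state()['time'])"
```

```text
roll (array([ 0.50302318, -0.24368553]), 0.027797022834420204)
coll (array([0.50531316, 0.20630844]), 0.019649185240268707)
[ 0.30491816 -0.47466347  0.2164941 ] 41.8
```

View pics/f.png

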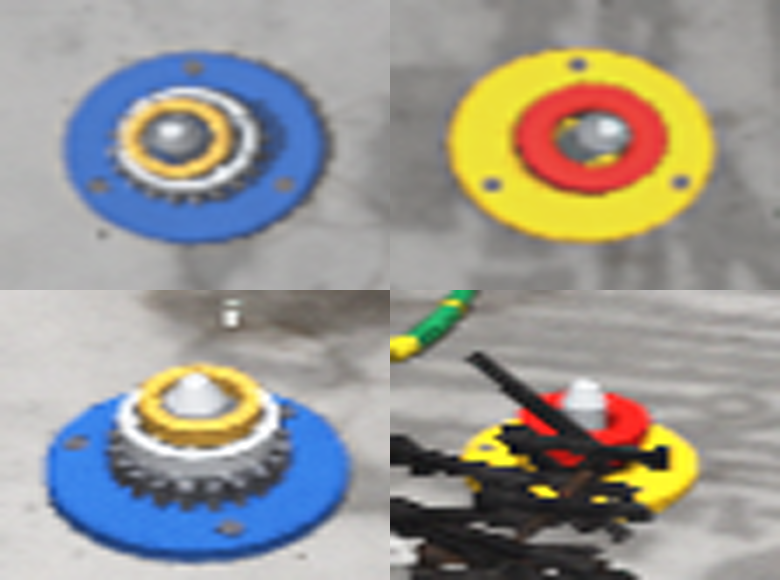

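Both stacks are threaded and level. The blue stand reads gear, bearing, collar at crop (180,130), and the yellow stand reads ring with roller at (590,138). The top parts measure within about 3 mm of their axes. I hand in the job.

```bash
python3 -c "
from h import *
print(env.job_done())"
```

```text
the job is handed in; nothing more can be done
None
```

I built both kits and handed the job in at about 42 s on the robot's clock. The hand-in reports no verdict, so I can't confirm the pass itself.

- **Yellow stand:** the rubber ring is at the bottom with the red roller on top.
- **Blue stand:** the gear is at the bottom, then the ball bearing, then the brass collar.
- **Placing:** each part was lowered until it touched what was under it (3.5–9 N) at its expected height, and only then released.

**Last checks:** the final pictures show both stacks threaded and level with the gripper well clear. Seen from above, the roller is about 2 mm and the collar about 1.5 mm from the post axis, against 7 mm allowed.

**What went wrong or disagreed:**
- The first grasp on the rubber ring was too high and slipped over its edge, so I opened, went lower and gripped again.
- The reported grip width read 3–7 mm under the true diameters. Pictures taken after lifting the ring, gear and bearing showed firm, centred grips.
- The bolt heap partly hides the yellow stand from the side, so that stack was judged mainly from above and by contact height.
- I never went near the pliers, screwdriver or caliper, but I did not measure them again at the end.

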